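# File a turning pattern in the lever arch pattern file

## Task

File the loose turning pattern: lift the lever of the lever arch file until its rings spring open, set the pattern with its two holes over the two posts so that it lies flat on the board, and then press the lever down, without gripping it, until it clicks fully home and the rings are shut. Be gentle: never ram the pattern onto the posts nor press hard on the lever once it has reached its stop. Leave the bowl, the gouge and the wax jar where they are.

Things in the scene. Friction and masses are not known exactly. Their poses are not given: they have to be found in the camera images.
- file: Lever arch file, fixed: plywood board 275 x 220 x 14 mm, steel mechanism. Origin on the bench midway under the posts; x from the posts to the lever, y along the row of posts, z up. Board from x = -130 to 145 mm. Two arches (rings), feet at x = 45, y = +-40 mm, up to 57 mm above the board: shut, they close on the post tops and block them; open, they tilt back to +x, over 30 mm clear of the posts.
- post_a (a point): Top of the fixed upright post at y = +40 mm of the file: steel, 7 mm in diameter with a round end, 40 mm above the board (54 mm above the bench).
- post_b (a point): Top of the same kind of post at y = -40 mm of the file.
- lever_pivot (a point): Hinge axis of the lever, at x = 50, y = 0, 49 mm above the bench, parallel to the file's y. The handle runs from it to a steel paddle, centre 84 mm out: 36 mm long, 22 wide (file y), 10 thick. Rings shut, it points to the file's +x, level if it were straight; but years of use have bent it up or down, which no reading gives: the paddle's home height is 49 mm +-12 mm.
- lever (a joint): Lever hub angle, rad (without the bend): 0 = home, rings shut (hard stop); 1.15 = rings open (stop). A spring holds it at 0 (2 N up at the paddle lifts it) and throws it open past 0.035. Closing takes up to 12 N square to the handle at the paddle; only in the last 3 mm does it click over and stay, then force rises steeply. A 15 N push there is ample, over 25 N too much. Can be pinched from above.
- pattern_grip (a point): Centre of the grip block (44 mm in x, 24 in y, 34 high; centre 23 mm above the plate's underside) of the loose wooden pattern (about 130 g). Plate 100 (x) x 130 (y) x 6 mm, two round bulges on its -x edge, two 10 mm holes at +48 in x, +-40 in y from this point. Filed, its x and y run along the file's, the block 48 mm from the row of posts on the side away from the lever.
- pattern_hole_a (a point): Centre of the pattern's hole at pattern y = +40 mm, at the plate's underside; goes over post_a.
- pattern_hole_b (a point): Centre of the pattern's hole at pattern y = -40 mm, at the plate's underside; goes over post_b.
- bowl: Bystander: turned wooden bowl, 124 mm across, 50 mm high; origin at the centre of its underside.
- gouge: Bystander: turning gouge, 330 mm long, lying on the bench; origin on the bench where handle and blade meet.
- wax: Bystander: small amber wax jar, 64 mm across, 60 mm high; origin at the centre of its underside.
Not all that is in view belongs to the job. Leave any pink or red look-alike of the part that bears pattern_grip alone.

How it is judged:
On the way, in this order (a step that is already met when the one before it is completed fails the run):
1. the lever is up and the rings are open (value of joint lever above 1 rad), for 0.2 s.
2. the pattern lies flat on the board with both holes over the posts, the rings still open (value of joint lever above 0.9 rad and horizontal distance between pattern_hole_a and post_a below 0.004 m and horizontal distance between pattern_hole_b and post_b below 0.004 m and z of each of pattern_hole_a, pattern_hole_b in the frame of file below 0.018 m), for 0.2 s.
At the end, for the whole second after the job is handed in: The lever is within 0.03 rad of fully home (rings shut), and the pattern lies at rest flat on the board (underside within 3 mm of it, tilt under 0.05 rad) with each hole centred on its post within 4 mm (value of joint lever below 0.03 rad and horizontal distance between pattern_hole_a and post_a below 0.004 m and horizontal distance between pattern_hole_b and post_b below 0.004 m and z of each of pattern_hole_a, pattern_hole_b in the frame of file below 0.017 m and angle between pattern_grip's own z axis and vertical below 0.05 rad and linear speed of pattern below 0.02 m/s); the robot touches nothing.
It fails at once if with the pattern on the posts, the lever is loaded with more than 32 N (contact force between anything else and lever above 32 N and horizontal distance between pattern_hole_a and post_a below 0.006 m and horizontal distance between pattern_hole_b and post_b below 0.006 m and z of pattern_hole_a in the frame of file below 0.03 m).
It fails at once if the pattern is pressed on the file with more than 45 N in all (contact force between pattern and file above 45 N).
It fails at once if the bowl is moved by more than 30 mm (distance of bowl from where it was at the start of the episode above 0.03 m).
It fails at once if the gouge is moved by more than 30 mm (distance of gouge from where it was at the start of the episode above 0.03 m).
It fails at once if the wax jar is moved by more than 30 mm (distance of wax from where it was at the start of the episode above 0.03 m).
It also fails if it takes over 72 s, if anything falls off the work surface, if the arm or the gripper's body presses on something with over 40 N, if the wrist force passes 120 N, or if a joint passes its speed limit or range.

## Robot

A 6-joint arm with a two-finger parallel gripper is mounted at the origin on the work surface. World frame = base frame: x ahead of the robot, y to its left, z up, the work surface at z = 0. Lengths are in m, angles in rad, forces in N, time in s.
With the tool pointing down it reaches from about 0.275 to 0.85 m from the base axis. Payload 19 kg.
Tool frame: the origin (TCP) lies midway between the tips of the shut fingers; the grasp point (between the pads) lies 19 mm behind it; z points along the fingers, y is the line along which they close (so a half turn about z gives the same grasp; the last joint's range is limited). The gripper opens to 85 mm and grips with 20 to 120 N. Pads are 22 mm wide; open, the fingers measure 114 mm over their backs; the gripper's body (76 mm by 85 mm) begins 54 mm behind the grasp point. The pads swing forward as they close: fully open they stand 13 mm farther back than shut.
Start: joints at [-1.457, 0.15, 1.437, -0, 1.554, -0.134], TCP at [0.141, -0.557, 0.231] pointing down, gripper open.
Joint ranges: [-2.8, 2.8], [-0.68, 2.1], [0.12, 2.68], [-1.39, 4.53], [0.16, 2.79], [-2.81, 2.81]. Speed limits (rad/s): [1.89, 1.89, 2.22, 3.01, 3.01, 3.01].

## Interface

Orientations are given as a 3x3 rotation matrix whose columns are the frame's x, y, z axes.
In Python, from cell import movep, movel, move_j, command_gripper, pause, inverse_kinematics, read_state, read_camera, PlanningError, close_job, boxes_of, regions_of, mark_of gives the robot as it stands. The module is installed in compiled form; this text tells all that it offers. Calls block until the motion is done:
- movep(position, orientation): joint-space move of the TCP to a pose.
- movel(position, v=0.15, attitude=None, max_force=None): straight line of the TCP; attitude=None keeps the orientation; v is the mean speed in m/s. With max_force (N) it stops when the force on the tool has changed by that much, and returns True; else False.
- move_j(angles): joint-space move.
- command_gripper(opening, newtons=None): finger opening in m; newtons is the grip in N (None keeps the last); returns when the fingers have stopped.
- pause(seconds).
- inverse_kinematics(position, orientation): joint angles nearest the present ones, or None.
- read_state(): the state.
- read_camera(name): name is "scene" or "top" or "wrist"; returns a dict with "img" (420x560x3 uint8, red, green, blue), "K" (3x3 intrinsics, pixels), "dist_coeffs" ([k1, k2, p1, p2, k3] as OpenCV has them; the pictures are not rectified), "R" (3x3) and "t" (3): a world point X has camera coordinates R X + t. Camera axes: x right, y down, z forward; pixel columns grow to the right and rows downward; lengths in m; the calibration is good to about 2 mm. A picture is of the moment at which its call begins. There is no depth.
A pose or a line that the arm cannot do raises PlanningError and nothing moves.
- close_job(): hands the job in; it is judged then, once.
Trained networks look in the newest picture that a camera, given by its name, has taken for a name from the list of things; names that differ only in an ending like _2 or _b are one class to them, and where a whole thing is asked for, a point or a joint stands for the part that bears it (a point fixed in the world has none). Each returns a list of dicts, best first, with "conf" (0 to 1); they miss things now and then, are a little off and sometimes report something else, mostly with a low value. They report only what shows in the picture. A call takes as long as a camera call. They do not tell look-alikes from the thing itself.
- boxes_of(camera, query): "rect" ([centre column, centre row, width, height] in pixels, round what is visible of it).
- regions_of(camera, query): "mask" (420x560 bool, what is visible of it) and "rect" ([centre column, centre row, width, height] in pixels, round what is visible of it).
- mark_of(camera, query): "point" ([column, row] in pixels: a listed point, or the origin of a listed thing).
The state is a dict: "t": time; "joint_pos": joint angles; "dq": joint speeds; "tau": joint torques, N m; "tcp_pos": TCP position; "tool_rot": TCP orientation; "ft_force": force on the tool from outside, world axes, zero at the start; "wrist_torque": the same for the moment, N m; "opening": finger opening in m; "finger_force": force on a finger pad.
Only numpy, scipy, OpenCV 4.12 (cv2) and the standard library are available. Lean on these libraries where they do the work, as an engineer would, in place of code of your own. Each camera call takes 0.05 s, during which the arm holds its last target. There are 200 camera calls.

## Working session

There is one attempt and no reset: what is moved stays moved. The work goes in short steps, each a Python script; the robot and the scene stay as the last script left them, time stands still between calls to the robot, and variables do not carry over. Pictures are saved under pics/ and viewed, at most 10 in all, crops included, and the job is handed in when it is done.

```bash
mkdir -p pics; cat > h.py <<'E'
from cell import *
import numpy as np, cv2
def save(n,c): cv2.imwrite(f'pics/{n}.png',c['img'][:,:,::-1])
def ray(c,p):
    u=cv2.undistortPoints(np.array([[p]],float),np.array(c['K']),np.array(c['dist_coeffs'])).ravel()
    R=np.array(c['R']);return -R.T@c['t'], R.T@np.array([u[0],u[1],1])
def onz(c,p,z):
    o,d=ray(c,p);return o+d*(z-o[2])/d[2]
def proj(c,X):
    R=np.array(c['R']);return cv2.projectPoints(np.array(X,float).reshape(-1,3),cv2.Rodrigues(R)[0],np.array(c['t'],float),np.array(c['K']),np.array(c['dist_coeffs']))[0].reshape(-1,2)
def down(a): # tool pointing down, tool y (closing) along world angle a
    y=np.array([np.cos(a),np.sin(a),0]);z=np.array([0,0,-1.]);return np.stack([np.cross(y,z),y,z],1)
E
python3 - <<'E'
from h import *
np.set_printoptions(precision=4,suppress=True)
H={'file':0,'post_a':.054,'lever_pivot':.049,'pattern_grip':.023,'pattern_hole_a':0,'bowl':0,'gouge':0,'wax':0,'lever':.05}
for n in('top','scene'):
    c=read_camera(n);save(n+'0',c);print(n,-np.array(c['R']).T@c['t'])
    for q,z in H.items():
        try:
            for m in mark_of(n,q)[:4]: print(q,round(m['conf'],2),np.round(m['point']),onz(c,m['point'],z)[:2])
        except Exception as e: print(q,e)
print(read_state())
E
```

```text
top [0.2532 0.0334 1.6563]
file 0.85 [282. 216.] [0.5063 0.0339]
file 0.64 [292. 212.] [0.5172 0.0017]
post_a 0.91 [268. 209.] [0.5208 0.0773]
post_a 0.78 [291. 215.] [0.5005 0.0039]
lever_pivot 0.96 [283. 194.] [0.5703 0.0292]
lever_pivot 0.63 [158. 175.] [0.646  0.4356]
pattern_grip 0.92 [206. 226.] [0.4779 0.282 ]
pattern_grip 0.91 [206. 280.] [0.3022 0.2843]
pattern_grip 0.56 [147. 254.] [0.3909 0.4742]
pattern_grip 0.18 [270. 209.] [0.5262 0.0742]
pattern_hole_a 0.94 [130. 263.] [0.3648 0.5339]
pattern_hole_a 0.91 [200. 208.] [0.5404 0.3064]
pattern_hole_a 0.84 [215. 262.] [0.3601 0.2571]
pattern_hole_a 0.72 [226. 211.] [0.5281 0.2196]
bowl 0.84 [386. 230.] [ 0.4483 -0.3084]
bowl 0.56 [205. 225.] [0.4845 0.2898]
gouge 0.93 [291. 131.] [ 0.7983 -0.0061]
wax 0.77 [160. 172.] [0.6682 0.4403]
lever it knows: bowl, file, gouge, lever_pivot, pattern_grip, pattern_hole, post, wax
scene [ 1.3832 -0.1331  1.1075]
file 0.95 [276. 218.] [0.5179 0.0466]
post_a 0.62 [289. 200.] [0.5104 0.0838]
lever_pivot 0.92 [272. 219.] [0.5592 0.0269]
pattern_grip 0.66 [358. 188.] [0.4828 0.2839]
pattern_
[... 377 characters left out ...]
310.] [ 0.7905 -0.0072]
wax 0.58 [438. 231.] [0.6562 0.4513]
lever it knows: bowl, file, gouge, lever_pivot, pattern_grip, pattern_hole, post, wax
{'t': 0.9, 'joint_pos': array([-1.457 ,  0.1505,  1.4374,  0.    ,  1.5538, -0.134 ]), 'dq': array([-0.0009, -0.0005,  0.0008,  0.0007, -0.0005, -0.0032]), 'tau': array([ -0.0039, -71.2795, -57.1046,  -0.0007,   0.0012,   0.0001]), 'tcp_pos': array([ 0.141 , -0.5574,  0.2313]), 'tool_rot': array([[ 0.9694,  0.2453,  0.    ],
       [ 0.2453, -0.9694,  0.0001],
       [ 0.    , -0.0001, -1.    ]]), 'ft_force': array([ 0.0533, -0.4159, -0.4454]), 'wrist_torque': array([-0.0513,  0.0029, -0.0687]), 'finger_force': 0.0, 'opening': 0.08545378363383158}
```

View pics/top0.png

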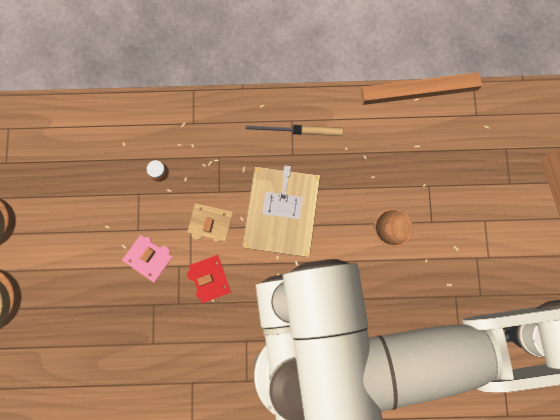

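View pics/scene0.png

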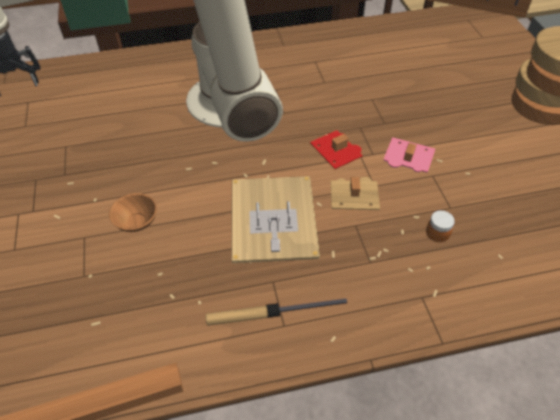

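The top view shows the wooden pattern at about (208,224), with red and pink look-alikes beside and below it. The file is at (282,212), and its lever points up in the image (+x). I'll take close looks with the wrist camera.

```bash
python3 - <<'E'
from h import *
np.set_printoptions(precision=4,suppress=True)
a=np.pi/2-.1
H={'file':0,'post_a':.054,'lever_pivot':.049,'pattern_grip':.023,'pattern_hole_a':0}
from math import pi
best=None
for p,n,aa in (((.54,.03,.30),'w_file',a),((.62,.02,.30),'w_file2',a),((.47,.28,.32),'w_pat',a)):
    js=[(inverse_kinematics(p,down(x)),x) for x in(aa,aa-pi)]
    js=[(j,x) for j,x in js if j is not None]
    j,x=min(js,key=lambda s:abs(s[0][5]));print(n,x,j)
    movep(p,down(x));pause(.2)
    c=read_camera('wrist');save(n,c);np.savez('pics/'+n+'.npz',**c)
    print(-np.array(c['R']).T@c['t'])
    for q,z in H.items():
        for m in mark_of('wrist',q)[:4]:
            if m['conf']>.3: print(q,round(m['conf'],2),np.round(m['point'],1),onz(c,m['point'],z)[:2])
print(read_state()['t'])
E
```

```text
w_file 1.4707963267948965 [-0.087   0.0651  1.3946 -0.      1.6819 -1.5578]
[0.4665 0.0363 0.4436]
file 0.8 [288.2 156.2] [0.5146 0.0392]
post_a 0.65 [255.1 157.7] [ 0.5063 -0.0043]
post_a 0.58 [318.7 161.1] [0.5191 0.078 ]
lever_pivot 0.59 [287.1 196. ] [0.5629 0.0322]
pattern_grip 0.8 [459.9 113.6] [0.4787 0.2758]
pattern_grip 0.5 [465.5 149.2] [0.5274 0.287 ]
pattern_hole_a 0.95 [416.2 146.7] [0.5198 0.228 ]
pattern_hole_a 0.79 [466.5 150.6] [0.5329 0.3023]
pattern_hole_a 0.76 [440.4  18. ] [0.3563 0.2549]
w_file2 1.4707963267948965 [-0.0919  0.2346  1.2012 -0.      1.7058 -1.5627]
[0.5458 0.0269 0.4442]
file 0.58 [286.   98.9] [0.5146 0.0342]
post_a 0.98 [256.1  92.7] [ 0.5076 -0.0026]
post_a 0.71 [318.5  98.9] [0.5224 0.0733]
lever_pivot 0.76 [290.6 135.5] [0.5629 0.035 ]
pattern_grip 0.8 [474.3  49.4] [0.4809 0.2794]
pattern_hole_a 0.95 [477.3  94. ] [0.5347 0.3022]
pattern_hole_a 0.73 [422.6  88.7] [0.5202 0.2254]
w_pat 1.4707963267948965 [ 0.3964  0.0779  1.3413 -0.      1.7224 -1.0744]
[0.3972 0.286  0.4634]
file 0.74 [140.3 212.1] [0.5129 0.0388]
post_a 0.82 [148.3 224.9] [0.5199 0.0745]
post_a 0.72 [ 92.3 219.9] [ 0.504  -0.0053]
pattern_grip 0.97 [281.1 181.6] [0.4815 0.2744]
pattern_grip 0.9 [413.5 103.1] [0.3893 0.4707]
pattern_grip 0.59 [275.2  49. ] [0.3022 0.2851]
pattern_grip 0.48 [150.3 223.9] [0.5278 0.0621]
pattern_hole_a 0.8 [400.6  56.1] [0.324  0.4606]
pattern_hole_a 0.78 [446.9  88.7] [0.3739 0.5284]
pattern_hole_a 0.75 [260.6  97.6] [0.3586 0.2568]
pattern_hole_a 0.72 [232.7  40.6] [0.2808 0.2272]
6.4917
```

View pics/w_file.png

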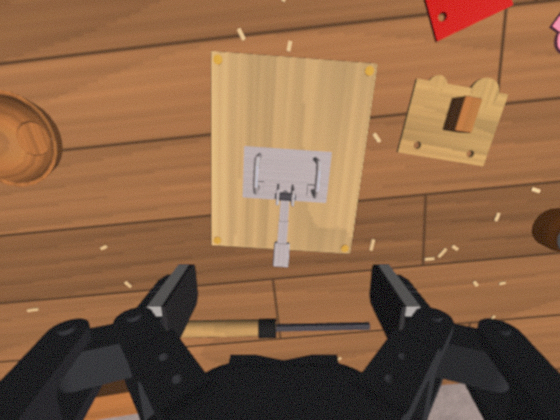

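View pics/w_file2.png

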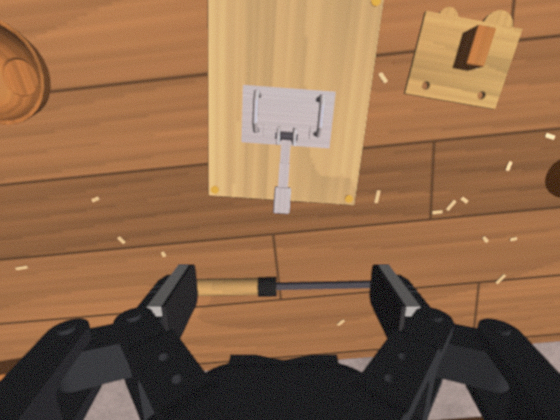

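View pics/w_pat.png

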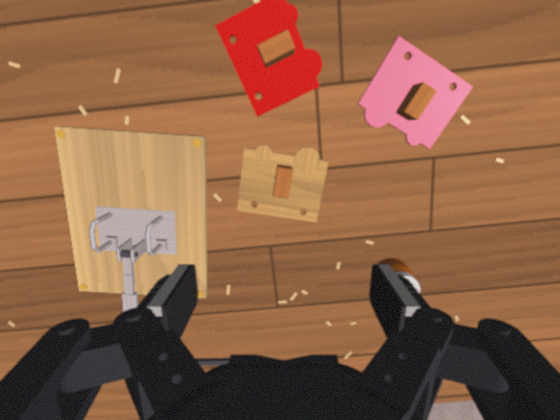

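The wrist views show the board corners near (212,52), (376,65), (351,253) and (212,244) in w_file. The paddle is near (282,254) there and near (283,200) in w_file2. The wooden pattern is near (283,185) in w_pat, with its holes at (254,204) and (304,211). Next I'll fit the file and pattern poses.

```bash
cat > fit.py <<'E'
from h import *
from scipy.optimize import least_squares
np.set_printoptions(precision=4,suppress=True)
def rot(p,L):
    c,s=np.cos(p[2]),np.sin(p[2]);L=np.array(L,float)
    return np.stack([p[0]+c*L[:,0]-s*L[:,1],p[1]+s*L[:,0]+c*L[:,1],L[:,2]],1)
def fit(obs,x0):
    f=lambda p:np.concatenate([(proj(c,rot(p,L))-np.array(P)).ravel() for c,L,P in obs])
    r=least_squares(f,x0,loss='soft_l1');return r.x,f(r.x).reshape(-1,2)
E
python3 - <<'E'
from fit import *
C=lambda n:dict(np.load(f'pics/{n}.npz'))
f1,f2,w=C('w_file'),C('w_file2'),C('w_pat')
B=[(-.13,-.11,.014),(-.13,.11,.014),(.145,.11,.014),(.145,-.11,.014)]
p,r=fit([(f1,B,[(212,52),(376,65),(351,253),(212,244)]),(f2,B[2:],[(355,205),(209,194)]),(w,B,[(56,128),(205,136),(206,299),(81,290)])],[.51,.037,-.15])
print(p);print(r)
print('posts',rot(p,[(0,.04,.054),(0,-.04,.054)]))
for h in(.037,.049,.061):
    X=rot(p,[(.05+.084,0,h),(.05+.0,0,.049)]);print(h,X[0],proj(f1,X).ravel(),proj(f2,X).ravel())
# pattern
g,r=fit([(w,[(.048,.04,.006),(.048,-.04,.006)],[(304,211),(254,204)]),(f1,[(.048,.04,.006),(.048,-.04,.006)],[(471,154),(418,145)]),(f2,[(.048,.04,.006),(.048,-.04,.006)],[(481,95),(426,85)])],[.48,.275,-.2])
print(g);print(r)
E
```

```text
[ 0.5145  0.0394 -0.1692]
[[-0.262  -1.0942]
 [ 2.8196 -1.3514]
 [-0.2115  1.0078]
 [ 0.0207  1.2935]
 [ 0.0684  0.3474]
 [ 0.2303  1.5383]
 [-1.353  -1.7721]
 [ 0.1919  0.5753]
 [ 0.6079 -0.3618]
 [-1.4854  1.0299]]
posts [[ 0.5213  0.0788  0.054 ]
 [ 0.5078 -0.0001  0.054 ]]
0.037 [0.6466 0.0168 0.037 ] [282.168  249.2562 286.2603 196.7184] [283.0342 197.0752 287.5209 136.5713]
0.049 [0.6466 0.0168 0.049 ] [282.1454 252.6325 286.2603 196.7184] [283.0353 199.1776 287.5209 136.5713]
0.061 [0.6466 0.0168 0.061 ] [282.1217 256.1937 286.2603 196.7184] [283.0364 201.4018 287.5209 136.5713]
[ 0.4803  0.2784 -0.2569]
[[-0.5681  0.3535]
 [ 0.343  -0.0393]
 [-0.5276 -0.4448]
 [-0.2976 -0.1917]
 [ 0.7983  0.1043]
 [ 0.2397  0.2297]]
```

```bash
python3 - <<'E'
from fit import *
F=np.array([.5145,.0394,-.1692]);a=F[2]+np.pi/2;R=down(a)
P=lambda x,y,z:rot(F,[(x,y,z)])[0]
movep(P(.134,0,.13),R);command_gripper(0.0,20);
hit=movel(P(.134,0,.03),v=.03,max_force=3)
zt=read_state()['tcp_pos'][2];print('touch',hit,zt,read_state()['ft_force'])
movel(P(.134,0,.10),v=.15)
zc=zt-.005;b=np.arcsin((zc-.049)/.084);print('bend',b)
xc=.05+.084*np.cos(b);command_gripper(.045)
z0=max(zc-.021,.019)
movel(P(xc,0,z0),v=.1,max_force=10)
command_gripper(.0,20);s=read_state();print(s['opening'],s['finger_force'],s['tcp_pos'])
for th in np.arange(.1,1.11,.125):
    movel(P(.05+.084*np.cos(b+th),0,.049+.084*np.sin(b+th)+z0-zc),v=.08)
print(read_state()['opening'],read_state()['ft_force'])
command_gripper(.045);p=read_state()['tcp_pos'];movel(p+[0,0,.13],v=.2)
c=read_camera('scene');save('s_open',c);print(read_state()['t'])
np.save('b.npy',[b,zc])
q=(.46,.05,.30)
movep(q,R);pause(.2);c=read_camera('wrist');save('w_open',c);np.savez('pics/w_open.npz',**c)
for m in mark_of('wrist','post_a')[:3]:print(m,onz(c,m['point'],.054))
E
```

```text
touch True 0.05924407254594094 [-2.3353 -0.0522  8.9409]
bend 0.0624700587964579
0.021763698948022086 20.305314660072327 [0.6468 0.0158 0.0342]
0.02144542811007816 [-5.1917 -8.733   0.8509]
16.5833
{'point': [309.9, 219.6], 'conf': 0.96} [0.5201 0.0767 0.054 ]
{'point': [249.8, 217.3], 'conf': 0.77} [ 0.5028 -0.0047  0.054 ]
```

View pics/w_open.png

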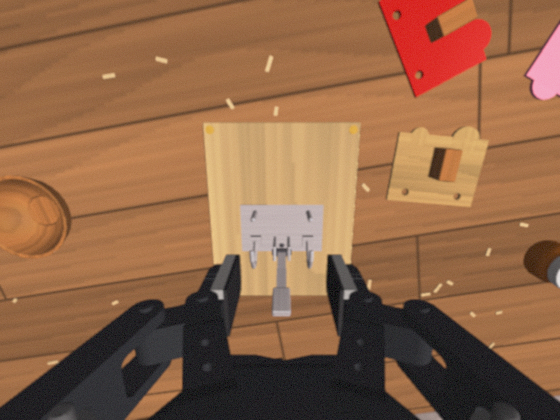

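The rings are open: they now tilt back toward the lever, near (254,256) and (310,256). The posts show near (254,215) and (309,215). I'll take close looks at the posts and the pattern, two crops in one picture.

```bash
python3 - <<'E'
from fit import *
F=np.array([.5145,.0394,-.1692]);R=down(F[2]+np.pi/2)
G=np.array([.4803,.2784,-.2569]);R2=down(G[2]+np.pi/2)
movep(rot(F,[(.055,0,.19)])[0],R);pause(.2);c=read_camera('wrist');save('w_posts',c);np.savez('pics/w_posts.npz',**c)
print('post',[(np.round(m['point'],1),round(m['conf'],2),onz(c,m['point'],.054)) for m in mark_of('wrist','post_a')[:3]])
print('pred',proj(c,rot(F,[(0,.04,.054),(0,-.04,.054),(0,.04,.014),(0,-.04,.014)])))
movep(rot(F,[(.055,0,.25)])[0],R)
movep(rot(G,[(.1,0,.19)])[0],R2);pause(.2);d=read_camera('wrist');save('w_p2',d);np.savez('pics/w_p2.npz',**d)
print('hole',[(np.round(m['point'],1),round(m['conf'],2),onz(d,m['point'],0)) for m in mark_of('wrist','pattern_hole_a')[:3]])
print('grip',[(np.round(m['point'],1),round(m['conf'],2),onz(d,m['point'],.023)) for m in mark_of('wrist','pattern_grip')[:3]])
print('pred',proj(d,rot(G,[(.048,.04,.006),(.048,-.04,.006),(0,0,.04)])))
print(read_state()['t'])
A=cv2.resize(c['img'][150:270,180:380],(800,480//1*1)[:2],interpolation=cv2.INTER_CUBIC)[:,:,::-1][:300]
im=np.vstack([cv2.resize(c['img'][150:250,160:400],(720,300),interpolation=cv2.INTER_CUBIC),cv2.resize(d['img'][120:220,160:400],(720,300),interpolation=cv2.INTER_CUBIC)])
cv2.imwrite('pics/crop1.png',im[:,:,::-1])
E
```

```text
post [(array([238.5, 144.2]), 0.81, array([ 0.508, -0.002,  0.054])), (array([324.3, 140.2]), 0.67, array([0.5179, 0.0772, 0.054 ]))]
pred [[326.4555 143.5808]
 [240.4778 143.5451]
 [321.1364 140.9178]
 [245.6635 140.8858]]
hole [(array([245.4, 146. ]), 0.77, array([0.5194, 0.2234, 0.    ])), (array([319. , 142.1]), 0.71, array([0.5361, 0.3031, 0.    ]))]
grip [(array([280.8,  93.9]), 0.65, array([0.4794, 0.2748, 0.023 ]))]
pred [[321.3844 142.7553]
 [247.5824 142.8667]
 [284.6643  92.1349]]
20.125
```

View pics/crop1.png

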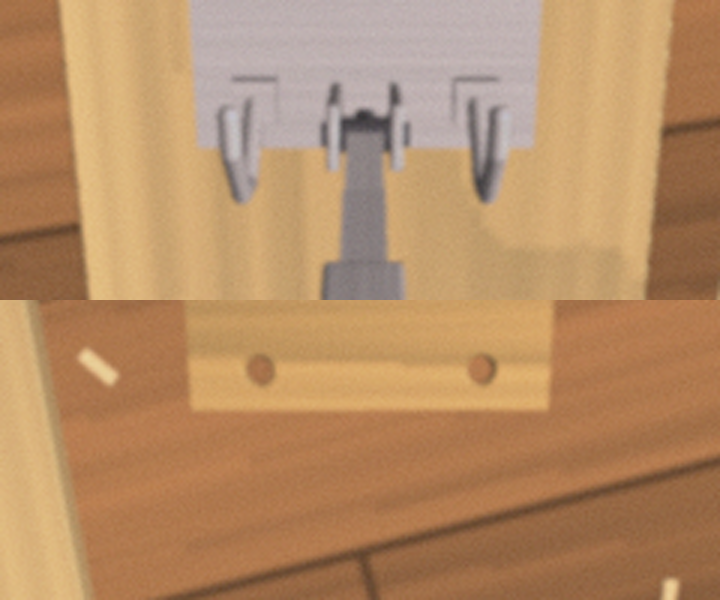

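The holes are at image pixels (247,143) and (320.5,143), within 1 px of the prediction. The posts fell just outside the crop, so I'll recrop that saved picture.

```bash
python3 - <<'E'
import cv2
i=cv2.imread('pics/w_posts.png')
cv2.imwrite('pics/crop2.png',cv2.resize(i[110:185,215:350],None,fx=5.9,fy=5.9,interpolation=cv2.INTER_CUBIC))
E
```

```text
(no output)
```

View pics/crop2.png

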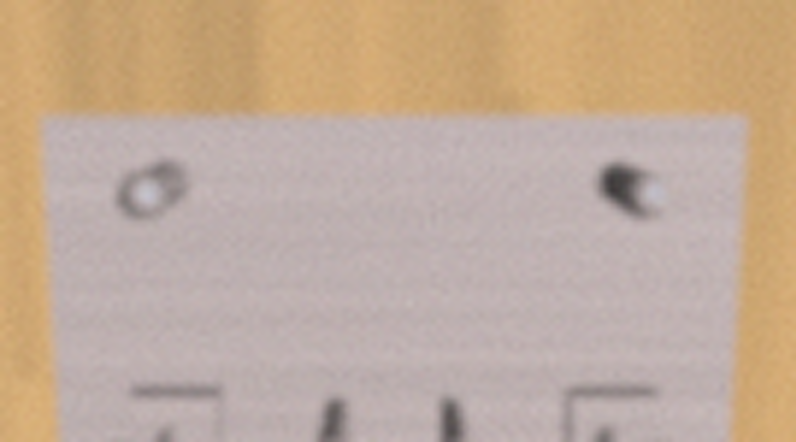

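Post tops are at about (238.6,143) and (324,142.7), which puts the file about 2 mm toward -y of the first fit. I'll refine both poses, grasp the pattern and hover over the posts.

```bash
python3 - <<'E'
from fit import *
C=lambda n:dict(np.load(f'pics/{n}.npz'))
L=[(0,-.04,.054),(0,.04,.054),(0,-.04,.014),(0,.04,.014)]
F,r=fit([(C('w_posts'),L,[(238.6,142.8),(324,142.5),(243,140.8),(319.7,140.9)])],[.5145,.0394,-.1692]);print(F,r.ravel())
H=[(.048,.04,.006),(.048,-.04,.006)]
G,r=fit([(C('w_p2'),H,[(320.1,142.6),(246.6,142.6)])],[.4803,.2784,-.2569]);print(G,r.ravel())
np.save('F.npy',F);np.save('G.npy',G)
R2=down(G[2]+np.pi/2);R=down(F[2]+np.pi/2)
p=rot(G,[(0,0,.010)])[0]
movep(p+[0,0,.09],R2);command_gripper(.06)
print('hit',movel(p,v=.1,max_force=8))
command_gripper(0,40);s=read_state();print(s['opening'],s['tcp_pos'],s['ft_force'])
movel(p+[0,0,.12],v=.15)
q=rot(F,[(-.048,0,.010)])[0]
movep(q+[0,0,.13],R);movel(q+[0,0,.062],v=.1);pause(.3);print(read_state()['tcp_pos']-q,read_state()['ft_force'])
c=read_camera('wrist');save('w_held',c)
z=.062
print('hole',[(np.round(m['point'],1),round(m['conf'],2),onz(c,m['point'],z)) for m in mark_of('wrist','pattern_hole_a')[:4]])
print('pred',proj(c,rot(F,[(0,.04,z+.006),(0,-.04,z+.006)])),rot(F,[(0,.04,z),(0,-.04,z)]))
print(read_state()['t'])
E
```

```text
[ 0.5137  0.0374 -0.1674] [-0.3726  0.2782  0.2514  0.4518  0.6902 -0.3251 -0.5012 -0.5357]
[ 0.4798  0.2773 -0.2584] [ 0.1585  0.0056 -0.1585  0.0055]
hit False
0.023077443686492352 [0.4801 0.2774 0.0105] [-1.2563  0.7795  5.8454]
[ 0.0002 -0.      0.0623] [ 0.0998 -0.1941 -0.8037]
hole []
pred [[350.7466 334.5652]
 [217.4596 334.6186]] [[ 0.5203  0.0769  0.062 ]
 [ 0.507  -0.002   0.062 ]]
25.6
```

View pics/w_held.png

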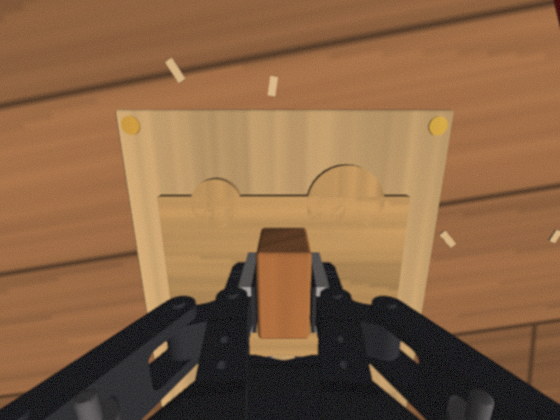

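The pattern is held square and centred: its rear edge runs from (159,195) to (408,195). Now the guarded descent, with a small search if it stops on the post tops.

```bash
python3 - <<'E'
from fit import *
F=np.load('F.npy');R=down(F[2]+np.pi/2)
P=lambda dx,dy,h:rot(F,[(-.048+dx,dy,.010+h)])[0]
for dx,dy in [(0,0),(.0015,0),(-.0015,0),(0,.0015),(0,-.0015),(.003,0),(-.003,0),(0,.003),(0,-.003)]:
    movel(P(dx,dy,.058),v=.05)
    hit=movel(P(dx,dy,.0135),v=.03,max_force=6)
    s=read_state();h=s['tcp_pos'][2]-.010
    print((dx,dy),hit,'h',round(h,4),s['ft_force'],s['wrist_torque'],s['t'])
    if h<.03: break
E
```

```text
(0, 0) True h 0.0145 [-1.2676  0.4888  6.1756] [ 0.0253  0.1239 -0.0489] 27.2083
```

The underside reached the board (0.0145 m) with only 6 N. I'll release, check, then sweep the lever closed with the shut fingers.

```bash
python3 - <<'E'
from fit import *
F=np.load('F.npy');R=down(F[2]+np.pi/2)
P=lambda x,z:rot(F,[(x,0,z)])[0]
command_gripper(.05);p=read_state()['tcp_pos'];movel(p+[0,0,.03],v=.06);movel(p+[0,0,.18],v=.25)
command_gripper(0,40)
c=read_camera('wrist');save('w_placed',c)
print('grip',[(round(m['conf'],2),onz(c,m['point'],.037),P(-.048,.037)) for m in mark_of('wrist','pattern_grip')[:2]])
movel(P(.045,.20),v=.2);movel(P(.045,.142),v=.1);pause(.2)
f0=read_state()['ft_force'];r,b,k=.095,.055,.011
for th in np.arange(1.25,.06,-.08):
    ph=th+b
    x=.05+r*np.cos(ph)-.005*np.sin(ph)-k; z=.049+r*np.sin(ph)+.005*np.cos(ph)
    hit=movel(P(x,z),v=.06,max_force=18);f=read_state()['ft_force']-f0
    print(round(th,2),hit,f.round(1),read_state()['tcp_pos'].round(4),P(x,z).round(4))
    if hit or np.linalg.norm(f)>22: break
print(read_state()['t'])
E
```

```text
grip [(0.92, array([0.4648, 0.0453, 0.037 ]), array([0.4663, 0.0454, 0.037 ]))]
1.25 False [ 0.7 -0.8 -0.4] [0.5722 0.0275 0.1417] [0.572  0.0276 0.142 ]
1.17 False [-0.5  0.1  0.1] [0.5794 0.0263 0.1398] [0.5792 0.0264 0.1401]
1.09 False [-1.9  0.   1.7] [0.5865 0.0251 0.1375] [0.5863 0.0252 0.1376]
1.01 False [-3.3  0.1  3.3] [0.5932 0.024  0.1345] [0.5932 0.024  0.1345]
0.93 False [-3.3  0.6  4. ] [0.5997 0.0229 0.131 ] [0.5998 0.0229 0.1309]
0.85 False [-2.9  0.3  4.3] [0.606  0.0219 0.1269] [0.6061 0.0218 0.1268]
0.77 False [-3.3  0.9  5.4] [0.6119 0.0209 0.1223] [0.6121 0.0208 0.1222]
0.69 False [-3.8 -0.1  5.6] [0.6176 0.0199 0.1173] [0.6176 0.0199 0.1171]
0.61 False [-3.4  0.8  5.3] [0.6227 0.019  0.1118] [0.6228 0.019  0.1116]
0.53 False [-3.8 -0.9  8.3] [0.6275 0.0182 0.106 ] [0.6275 0.0182 0.1056]
0.45 False [-3.7  0.8  8.2] [0.6318 0.0175 0.0998] [0.6317 0.0175 0.0993]
0.37 False [-2.8 -0.3  8.2] [0.6356 0.0168 0.0933] [0.6354 0.0169 0.0927]
0.29 False [-2.8  0.8  9. ] [0.6388 0.0163 0.0864] [0.6386 0.0163 0.0858]
0.21 False [-1.5  0.4  7.3] [0.6415 0.0158 0.0792] [0.6412 0.0159 0.0787]
0.13 False [-1.   0.8  5.4] [0.6434 0.0155 0.0716] [0.6433 0.0155 0.0714]
35.4
```

```bash
python3 - <<'E'
from fit import *
p=read_state()['tcp_pos'].copy();f=np.zeros(3)
while p[2]>.055:
    p[2]-=.001; movel(p,v=.012); s=read_state();f=s['ft_force']
    print(p[2].round(4),s['tcp_pos'][2].round(4),f[2].round(1))
    if f[2]>14: break
movel(p+[0,0,.12],v=.15);F=np.load('F.npy')
movep(rot(F,[(.055,0,.21)])[0],down(F[2]+np.pi/2));pause(.3)
c=read_camera('wrist');save('w_end',c);print(read_state()['t'])
cv2.imwrite('pics/crop3.png',cv2.resize(c['img'][40:340,130:430],(600,600))[:,:,::-1])
E
```

```text
0.0706 0.0709 4.2
0.0696 0.0697 4.0
0.0686 0.0685 3.6
0.0676 0.0674 2.6
0.0666 0.0664 1.6
0.0656 0.0654 0.6
0.0646 0.0644 0.5
0.0636 0.0635 0.3
0.0626 0.0625 0.5
0.0616 0.0615 0.1
0.0606 0.0606 0.5
0.0596 0.0596 0.5
0.0586 0.0592 6.0
0.0576 0.0589 14.9
40.625
```

View pics/crop3.png

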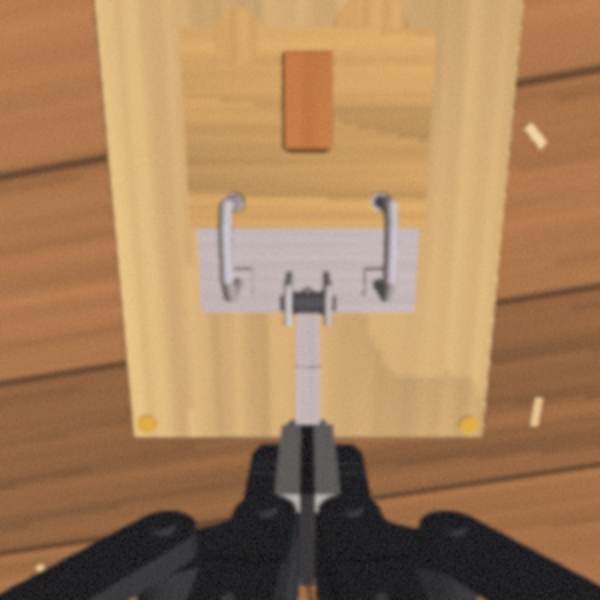

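The rings are shut on the posts at crop (233,203) and (383,203), the pattern lies flat over them, and the lever stopped at its original home height (0.059 m). The arm is clear of everything.

```bash
python3 -c "
from cell import *
print(close_job())"
```

```text
the job is handed in; nothing more can be done
None
```

The pattern is filed flat on the board over both posts, the lever is pressed home with about 15 N and the rings are shut; I handed the job in at about 41 s, and it returned no verdict.

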